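Test a power adapter under the spring clip, then pack it

TASK

Test the black power adapter lying in the sloping test stand: swing the stand's spring clip round its pivot screw all the way onto the adapter, let go of it and leave it pressing there for two full seconds, then swing the clip well clear again while the adapter stays in its seat. After that pack the adapter, lying flat and set down rather than dropped, into the empty place of the part-filled carton so that nothing stands above the rim. Do not push the other things on the bench about.

Things in the scene. Friction and masses are not known exactly. Their poses are not given: they have to be found in the camera images.
- deck: Aluminium deck of the fixed test stand, a plate sloping 25 degrees, low side towards the robot; the stand may be turned about the vertical. Origin: on the deck's surface, centre of the adapter's seat, 85 mm above the bench. x runs up the slope, y level along the deck, z is the deck's normal, leaning 25 degrees from vertical towards the robot. The deck spans x -85 to 120, y -70 to 125 mm.
- seat (a point): Where the adapter's centre belongs: 18 mm above the deck's origin along its normal, axes as the deck's. The seat has a 16 mm high ledge across the low end (face at x = -66 mm) and four 18 mm high, 20 mm long guides beside the adapter's ends (centred at x = +-52 mm, inner faces at y = +-28 mm). From x = -42 to 42 mm the adapter's long sides are open to the fingers.
- adapter_mid (a point): Centre (half-way up) of the loose black power adapter, a block 130 x 50 x 36 mm (x, y, z), about 0.3 kg, with a pale label on top. It starts lying in the stand's seat with its x up the slope and its z along the deck's normal, within 3 mm of the seat's centre.
- clip (a joint): Swing angle of the steel spring clip about its pivot screw (axis: the deck's normal). 0 = fully on, at a hard stop: blade along the deck's -y, its end pressing on the adapter's top near its upper end. Grows as the blade swings up the slope (1.57: points up the slope; stop at 1.8). Starts at 0.9 to 1.4 and stays where left (friction 1 to 2 N at the post). Above 0.7 it counts as clear.
- pivot (a point): The clip's pivot, at deck x = 48, y = 95, z = 31 mm (foot of the screw head, which stands 12 mm above it).
- post (a point): Middle of the clip's upright round thumb post: 16 mm diameter, 40 mm long along the deck's normal, from 20 mm below to 20 mm above this point. It stands on the blade 55 mm from the pivot; this point is 56 mm above the deck's surface. At angle a the post is at deck x = 48 + 55 sin a, y = 95 - 55 cos a mm. Push it sideways or hold it loosely: gripped hard, the blade cannot lift.
- blade: The clip's springy steel blade: a strip 16 mm wide, 3 mm thick, reaching 98 mm from the pivot (its origin), top 36 mm above the deck. A turned-up lip on the side leading towards the adapter lets it ride up onto the adapter's end by itself, from about 0.5 rad down; it then lifts 3 mm and presses with about 5 N. Pushing it on takes under 10 N at the post.
- carton: Shallow open cardboard carton, fixed, outer 174 x 214 x 55 mm (x, y, z), walls and floor 5 mm, rim 55 mm above the bench. Origin: centre of its underside. The half towards +y is filled with three white boxes (tops 47 mm up, side faces at y = 24 mm).
- slot (a point): Centre of the carton's empty place, on its inner floor, 5 mm above the bench; axes as the carton's. The empty place is 164 mm (x) by 126 mm (y) and 50 mm deep to the rim; the adapter goes in with its long side along x.
- driver: Bystander: screwdriver, 170 mm, lying between stand and carton.
- tape: Bystander: roll of clear tape, 90 mm across, 45 mm high.
- whitebox_a: Bystander: white box 70 x 100 x 45 mm.
- brick: Bystander: another black adapter, squarer, 90 x 70 x 30 mm, near the robot.
Not all that is in view belongs to the job. What is shaped like the part that bears adapter_mid but red or turquoise is not meant.

How it is judged:
By the outcome, as a careful person would: the job done as asked, in the order asked, and still so for the second after the job is handed in, with the robot touching nothing.
It also fails if it takes over 67 s, if anything falls off the work surface, if the arm or the gripper's body presses on something with over 40 N, if the wrist force passes 120 N, or if a joint passes its speed limit or range.

ROBOT

A 6-joint arm with a two-finger parallel gripper is mounted at the origin on the work surface. World frame = base frame: x ahead of the robot, y to its left, z up, the work surface at z = 0. Lengths are in m, angles in degrees, forces in N, time in s.
With the tool pointing down it reaches from about 0.4 to 0.825 m from the base axis. Payload 7 kg.
Tool frame: the origin (TCP) lies between the finger pads; the fingertips stand ctrl.nose_length ahead of it and the grasp point (between the pads) lies 2 mm behind it (ctrl.nose_length is the distance from the TCP to the fingertips, in m); z points along the fingers, y is the line along which they close (so a half turn about z gives the same grasp; the last joint's range is limited). The gripper opens to 88 mm and grips with 3 to 60 N. Pads are 19 mm wide; open, the fingers measure 130 mm over their backs; the gripper's body (78 mm by 193 mm) begins 47 mm behind the grasp point.
Start: joints at [84.402, 20.546, 0.682, 0, -70.136, -16.507], TCP at [0.254, 0.625, 0.244] pointing down, gripper open.
Joint ranges: [-176.03, 176.03], [-82.01, 121.73], [-58.28, 71.71], [-173.87, 95.51], [-174.79, -0.11], [-173.66, 173.66]. Speed limits (degrees/s): [136.94, 136.94, 172.46, 180, 180, 180].

INTERFACE

Orientations are given as [roll, pitch, yaw] about the fixed x, y, z axes, in that order (R = Rz(yaw) Ry(pitch) Rx(roll)).
In Python, from plant import ctrl gives the robot as it stands.
- The arm moves only by the tool apply_moves, never from a script. Its argument "commands" is a list of rows, each a list of 3 entries, a list of its own where there are three numbers: the shift along the world's x, y, z in cm, then the turn about the world's z in rad, then the closure, from 0 (fully open) to 1 (shut). In form: [[[x, y, z], turn, jaw], ...]. A call has 1 to 20 rows; each row is the pose to reach, as a shift and turn from the pose commanded when the call began; what a row does not reach only later rows make up. A row lasts 1/12 s, in which the tool goes at most 41.7 mm and 7.16 degrees, less where a joint would pass 70% of its speed; a pose out of reach is approached as far as the arm can. A call with a gripper value outside its range is refused whole. The fingers move at their own pace and stop on an object; the grip force is fixed at half the most. Time passes only in rows, so rows that repeat a pose let the fingers close. It gives the time, the measured TCP pose, the force, the opening and the grip force at its end, in the units of the state.
- ctrl.get_obs(): the state, without advancing time (a new reading comes with each control period).
- ctrl.snapshot(name): name is "scene" or "top" or "wrist"; returns a dict with "img" (400x640x3 uint8, red, green, blue), "fx", "fy", "cx", "cy" (pixels), "dist_coeffs" ([k1, k2, p1, p2, k3] as OpenCV has them; the pictures are not rectified), "T" (4x4, takes a point from camera to world coordinates). Camera axes: x right, y up, looking along -z (the intrinsics and any distortion apply to the point x, -y, -z); pixel columns grow to the right and rows downward; lengths in m; the calibration is good to about 2 mm. A picture is of the moment at which its call begins. There is no depth.
- ctrl.close_job(): hands the job in; it is judged then, once.
Trained networks look in a picture, given as the dict that the camera call returned (one of the last four; its "shot" number tells which), for a name from the list of things; names that differ only in an ending like _2 or _b are one class to them, and where a whole thing is asked for, a point or a joint stands for the part that bears it (a point fixed in the world has none). Each returns a list of dicts, best first, with "score" (0 to 1); they miss things now and then, are a little off and sometimes report something else, mostly with a low value. They report only what shows in the picture. A call takes as long as a camera call. They do not tell look-alikes from the thing itself.
- ctrl.search_frame(picture, target): "at" ([column, row] in pixels, amid what is visible of it).
- ctrl.spot_point(picture, target): "at" ([column, row] in pixels: a listed point, or the origin of a listed thing).
The state is a dict: "clock": time; "joint_pos": joint angles; "qvel": joint speeds; "tau": joint torques, N m; "tool_pos": TCP position; "orientation": TCP orientation; "force": force on the tool from outside, world axes, zero at the start; "moment": the same for the moment, N m; "opening": finger opening in m; "gripper_force": force on a finger pad.
Only numpy, scipy, OpenCV 4.12 (cv2) and the standard library are available. Lean on these libraries where they do the work, as an engineer would, in place of code of your own. Each camera call takes 0.05 s, during which the arm holds its last target. There are 200 camera calls.

## Working session

There is one attempt and no reset: what is moved stays moved. The work goes in short steps, Python scripts to look and compute and a tool call to move; the robot and the scene stay as the last step left them, time stands still between calls to the robot, and variables do not carry over. Pictures are saved under pics/ and viewed, at most 14 in all, crops included, and the job is handed in when it is done.

Besides the shell and the picture viewer there is one more tool, called after "Emit:" as name([rows], argument=value, ...), one row to a line, values as JSON. apply_moves: Moves the arm, as the interface text tells. Its arguments: {"type":"object","properties":{"commands":{"type":"array"}},"required":["commands"]}

```bash
ls; mkdir -p pics; cat > h.py <<'E'
import numpy as np, cv2
from plant import ctrl
def ray(p,uv):
    K=np.array([[p['fx'],0,p['cx']],[0,p['fy'],p['cy']],[0,0,1]])
    u=cv2.undistortPoints(np.array([[uv]],float),K,np.array(p['dist_coeffs'],float))[0,0]
    T=np.array(p['T']);d=T[:3,:3]@np.array([u[0],-u[1],-1.]);return T[:3,3],d/np.linalg.norm(d)
def atz(p,uv,z):
    o,d=ray(p,uv);return o+d*(z-o[2])/d[2]
def proj(p,X):
    K=np.array([[p['fx'],0,p['cx']],[0,p['fy'],p['cy']],[0,0,1]])
    T=np.array(p['T']);X=np.atleast_2d(X);c=(X-T[:3,3])@T[:3,:3];c=c*[1,-1,-1]
    return cv2.projectPoints(c,np.zeros(3),np.zeros(3),K,np.array(p['dist_coeffs'],float))[0][:,0]
def deckR(yaw):
    c,s=np.cos(yaw),np.sin(yaw);a=np.radians(25)
    return np.array([[c,-s,0],[s,c,0],[0,0,1]])@np.array([[np.cos(a),0,-np.sin(a)],[0,1,0],[np.sin(a),0,np.cos(a)]])
def tri(rs):
    A=0;b=0
    for o,d in rs:
        P=np.eye(3)-np.outer(d,d);A=A+P;b=b+P@o
    return np.linalg.solve(A,b)
def save(p,n):cv2.imwrite('pics/'+n+'.png',p['img'][:,:,::-1])
E
python3 - <<'E'
from h import *
P={n:ctrl.snapshot(n) for n in('scene','top')}
for n,p in P.items():
    save(p,n+'1')
    for t in ['deck','adapter_mid','pivot','post','seat','slot','carton','driver','tape','whitebox_a','brick']:
        print(n,t,[(np.round(r['at']).tolist(),round(r['score'],2)) for r in ctrl.spot_point(p,t)[:3]])
print(ctrl.get_obs(),ctrl.nose_length)
a=np.vstack([P['scene']['img'],P['top']['img']])
E
```

```text
pics
scene deck [([332.0, 258.0], 0.9)]
scene adapter_mid [([311.0, 174.0], 0.96), ([458.0, 225.0], 0.71), ([351.0, 201.0], 0.64)]
scene pivot [([351.0, 284.0], 0.91)]
scene post [([329.0, 273.0], 0.9), ([404.0, 246.0], 0.5)]
scene seat [([332.0, 255.0], 0.62)]
scene slot [([224.0, 198.0], 0.73)]
scene carton [([233.0, 200.0], 0.83)]
scene driver [([294.0, 227.0], 0.78), ([328.0, 259.0], 0.46)]
scene tape [([244.0, 270.0], 0.7)]
scene whitebox_a [([406.0, 248.0], 0.71)]
scene brick [([275.0, 155.0], 0.74)]
top deck [([262.0, 151.0], 0.94)]
top adapter_mid [([259.0, 154.0], 0.94), ([200.0, 286.0], 0.74), ([311.0, 238.0], 0.62)]
top pivot [([226.0, 137.0], 0.8)]
top post [([236.0, 123.0], 0.6)]
top seat [([259.0, 150.0], 0.85)]
top slot [([412.0, 158.0], 0.86)]
top carton [([403.0, 159.0], 0.75)]
top driver [([323.0, 176.0], 0.62)]
top tape [([324.0, 115.0], 0.78)]
top whitebox_a [([233.0, 238.0], 0.69)]
top brick [([426.0, 242.0], 0.92), ([233.0, 237.0], 0.61), ([326.0, 180.0], 0.48)]
{'clock': 1.2, 'joint_pos': array([ 8.44030586e+01,  2.05478740e+01,  6.84474155e-01, -1.16011469e-03,
       -7.01353117e+01, -1.65036605e+01]), 'qvel': array([-0.04787602, -0.01883479, -0.01814043, -0.07729368,  0.08846933,
        0.06871356]), 'tau': array([-2.29516700e-04, -5.82397699e+01,  2.93300682e+01,  7.00214043e+00,
        1.23894343e-02, -2.79408061e-05]), 'tool_pos': array([0.25399815, 0.62538971, 0.24355963]), 'orientation': array([-1.79999075e+02,  1.41214440e-03, -2.21009960e+01]), 'force': array([-0.50237333,  0.75273723,  0.40721462]), 'moment': array([0.04018389, 0.03008641, 0.02165372]), 'gripper_force': 0.0, 'opening': 0.0879379710085418} 0.017
```

View pics/scene1.png

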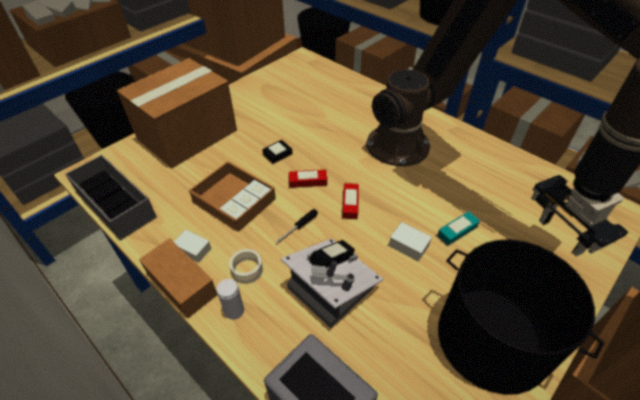

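View pics/top1.png

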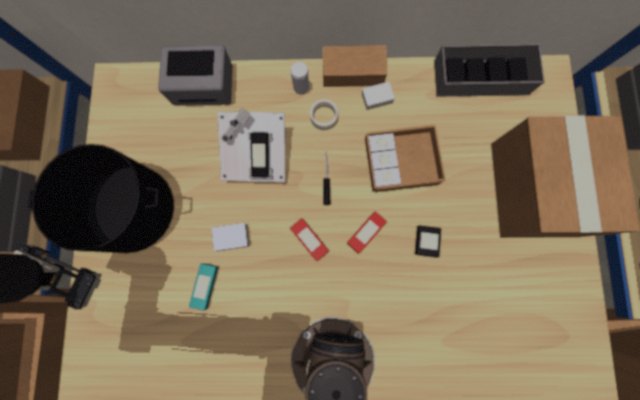

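The top view shows the deck around (253,148) with the black adapter at (259,154), the clip at about (237,122), the carton at (403,158), the pot at (105,195) and the gripper at (80,285). These could be taken for the adapter: red (308,240), red (366,232), turquoise (203,287) and the squarer black brick (428,241). I choose the black one in the stand, at (259,154).

```bash
python3 - <<'E'
from h import *
from scipy.optimize import least_squares
P={n:ctrl.snapshot(n) for n in('scene','top')}
D={}
for n,p in P.items():
    for t in ['deck','pivot','post','adapter_mid']:
        r=ctrl.spot_point(p,t); 
        if t=='adapter_mid' and n=='scene': r=[min(r,key=lambda q:np.hypot(q['at'][0]-335,q['at'][1]-250))]
        print(n,t,r[:1]); D[n,t]=r[0]['at']
for t in ['deck','pivot','post']: print(t,tri([ray(P[n],D[n,t]) for n in P]))
def model(v):
    R=deckR(v[2]);o=np.array([v[0],v[1],.085]);a=v[3]
    return {t:o+R@np.array(q) for t,q in dict(deck=[0,0,0],pivot=[.048,.095,.031],post=[.048+.055*np.sin(a),.095-.055*np.cos(a),.056],adapter_mid=[0,0,.018]).items()}
def f(v):
    M=model(v);return np.concatenate([proj(P[n],M[t])[0]-D[n,t] for n,t in D if not(n=='scene' and t=='adapter_mid')])
s=least_squares(f,[.55,.17,0,1.2],loss='soft_l1');print(s.x,np.round(s.fun,1))
p=P['top']
for t,z in dict(carton=0,slot=.005,driver=.012,tape=.022,whitebox_a=.022,brick=.015).items():
    r=ctrl.spot_point(p,t)
    if r: print(t,atz(p,r[0]['at'],z))
print('carton rim',[atz(p,q,.055).round(3) for q in((366,134),(437,128),(442,183),(374,192))])
print('pot', [atz(p,q,.0).round(3) for q in((105,195),(35,200),(174,205))])
print('deck cor',[atz(p,q,z).round(3) for q,z in(((219,112),.136),((285,112),.136),((219,183),.049),((286,183),.049))])
for n,p in P.items():
  print(n,np.array(p['T']).round(3).tolist(),p['fx'])
w=ctrl.snapshot('wrist');print(np.array(w['T']).round(3),w['fx'])
c=P['top']['img'][95:205,190:340];cv2.imwrite('pics/crop1.png',cv2.resize(c,None,fx=5,fy=5,interpolation=2)[:,:,::-1])
E
```

```text
scene deck [{'at': [331.0, 261.2], 'score': 0.79}]
scene pivot [{'at': [349.7, 282.2], 'score': 0.93}]
scene post [{'at': [329.0, 269.2], 'score': 0.53}]
scene adapter_mid [{'at': [331.1, 255.2], 'score': 0.64}]
top deck [{'at': [260.1, 151.5], 'score': 0.77}]
top pivot [{'at': [227.0, 138.7], 'score': 0.96}]
top post [{'at': [234.1, 124.0], 'score': 0.69}]
top adapter_mid [{'at': [309.4, 240.3], 'score': 0.95}]
deck [0.60363574 0.20993891 0.08593122]
pivot [0.63442846 0.3013423  0.11769143]
post [0.66294881 0.2651777  0.16826506]
[ 0.60112687  0.20769704 -0.03211891  0.89636114] [ -1.   -1.   -0.4  -3.4   2.3  -1.2   0.    1.5  -2.   -1.5   0.1  -1.2
 -50.3 -86.4]
carton [ 0.60050204 -0.23040317  0.        ]
slot [ 0.60560772 -0.26197654  0.005     ]
driver [0.52904959 0.00995321 0.012     ]
tape [0.74521373 0.02110199 0.022     ]
whitebox_a [0.35912496 0.30111625 0.022     ]
brick [ 0.34301079 -0.28889786  0.015     ]
carton rim [array([ 0.667, -0.112,  0.055]), array([ 0.683, -0.329,  0.055]), array([ 0.511, -0.333,  0.055]), array([ 0.486, -0.13 ,  0.055])]
pot [array([0.494, 0.716, 0.   ]), array([0.48 , 0.943, 0.   ]), array([0.46 , 0.491, 0.   ])]
deck cor [array([0.711, 0.322, 0.136]), array([0.708, 0.13 , 0.136]), array([0.519, 0.337, 0.049]), array([0.517, 0.133, 0.049])]
scene [[-0.688, -0.541, 0.484, 1.09], [0.726, -0.503, 0.469, 0.643], [-0.011, 0.674, 0.738, 1.024], [0.0, 0.0, 0.0, 1.0]] 425.4397153461472
top [[-0.004, 0.983, -0.182, 0.281], [-1.0, -0.009, -0.024, 0.027], [-0.026, 0.182, 0.983, 1.137], [0.0, 0.0, 0.0, 1.0]] 368.8171379496811
[[-0.377  0.893  0.245  0.32 ]
 [-0.926 -0.363 -0.1    0.598]
 [-0.    -0.265  0.964  0.385]
 [ 0.     0.     0.     1.   ]] 334.3754131173601
```

View pics/crop1.png

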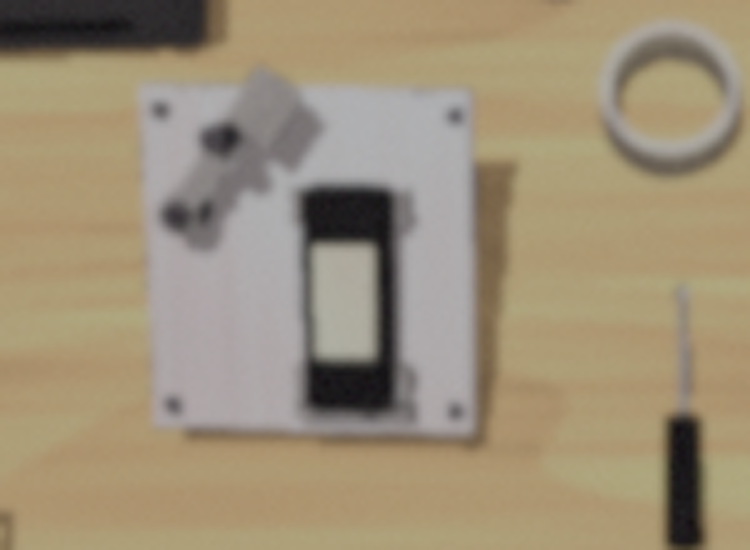

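The crop confirms the black labelled adapter between its guides. The clip's post is at crop (220,138) and its pivot at (178,214). I'll move over the stand for a close look with the wrist camera.

Emit:
apply_moves([
  [[0, 0, 5], 0, 0],
  [[0, 0, 10], 0, 0],
  [[1, -6, 10], 0, 0],
  [[1.6, -12, 10], 0, 0],
  [[1.6, -17, 10], 0.1, 0],
  [[1.6, -22, 10], 0.2, 0],
  [[4, -25, 10], 0.3, 0],
  [[8, -27, 10], 0.386, 0],
  [[12, -29, 10], 0.386, 0],
  [[16, -31, 10], 0.386, 0],
  [[20, -33, 10], 0.386, 0],
  [[24, -35, 10], 0.386, 0],
  [[28, -37, 10], 0.386, 0],
  [[32, -39, 10], 0.386, 0],
  [[34.6, -41.5, 10], 0.386, 0],
  [[34.6, -41.5, 10], 0.386, 0],
  [[34.6, -41.5, 10], 0.386, 0],
  [[34.6, -41.5, 10], 0.386, 0],
  [[34.6, -41.5, 10], 0.386, 0],
  [[34.6, -41.5, 10], 0.386, 0],
])

```text
clock: 3.72
tool_pos: [0.5995, 0.2106, 0.3436]
orientation: [-180.0, 0.0, 0.0]
force: [-0.5, 0.5, 0.4]
opening: 0.0876
gripper_force: 0.0
```

```bash
python3 - <<'E'
from h import *
w=ctrl.snapshot('wrist');save(w,'w1')
for t in ['deck','pivot','post','adapter_mid','seat']: print(t,[(np.round(r['at'],1).tolist(),round(r['score'],2)) for r in ctrl.spot_point(w,t)[:2]])
o=ctrl.get_obs();print(o['clock'],o['tool_pos'],o['orientation'],np.array(w['T']).round(4))
E
```

```text
deck [([247.8, 111.8], 0.74)]
pivot [([229.8, 137.2], 0.97)]
post [([248.7, 112.5], 0.81)]
adapter_mid [([316.9, 173.9], 0.85)]
seat []
4.0167 [0.59945199 0.21104183 0.3440799 ] [-1.79973404e+02 -3.52585896e-02  8.96385808e-02] [[-1.000e-04  9.643e-01  2.648e-01  6.705e-01]
 [-1.000e+00 -0.000e+00 -3.000e-04  2.105e-01]
 [-3.000e-04 -2.648e-01  9.643e-01  4.851e-01]
 [ 0.000e+00  0.000e+00  0.000e+00  1.000e+00]]
```

View pics/w1.png

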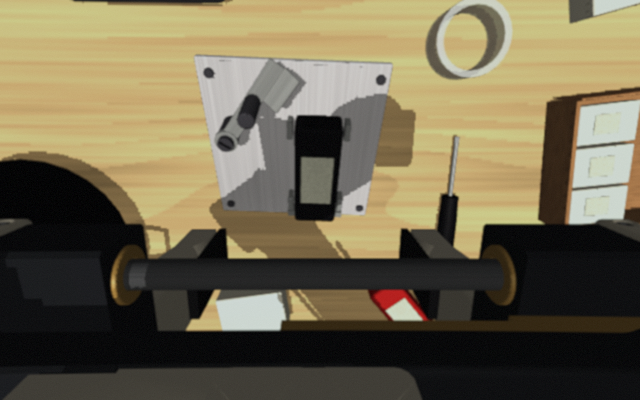

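Wrist view: deck corners at (195,56), (393,63), (366,215) and (219,210), screw head (227,142), post from (253,100) to (244,123), and the adapter with its top from (297,116) to (335,220). Now I'll fit the stand pose.

```bash
python3 - <<'E'
from h import *
from scipy.optimize import least_squares
w=ctrl.snapshot('wrist');t=ctrl.snapshot('top');s=ctrl.snapshot('scene')
# refine corners: bright deck? use manual corners
C=[(w,(195,56),(.12,.125,0)),(w,(393,63),(.12,-.07,0)),(w,(366,215),(-.085,-.07,0)),(w,(229.8,138),(.048,.095,.031+.004)),
(t,(190+139/5,95+86/5),(.12,.125,0)),(t,(190+470/5,95+92/5),(.12,-.07,0)),(t,(190+472/5,95+435/5),(-.085,-.07,0)),(t,(190+155/5,95+425/5),(-.085,.125,0)),(t,(226.5,138),(.048,.095,.034)),
(s,(350.5,283),(.048,.095,.034))]
PO=[(w,(248.7,112.5)),(t,(234.1,123.5)),(s,(329,271))]
def f(v):
    R=deckR(v[2]);o=np.array([v[0],v[1],.085]);a=v[3]
    L=[proj(p,o+R@np.array(q))[0]-uv for p,uv,q in C]
    q=np.array([.048+.055*np.sin(a),.095-.055*np.cos(a),.056])
    L+=[proj(p,o+R@q)[0]-uv for p,uv in PO]
    return np.concatenate(L)
r=least_squares(f,[.6,.21,0,1.],loss='soft_l1');v=r.x;print(v,np.round(r.fun,1))
R=deckR(v[2]);o=np.array([v[0],v[1],.085])
A=[o+R@np.array(q) for q in [(.065,.025,.036),(.065,-.025,.036),(-.065,-.025,.036),(-.065,.025,.036),(0,0,.018)]]
print('adapter pred px',proj(w,A).round(0).tolist())
for a in (v[3],.8,.6,.4,.2,0): print(round(a,2),'post',(o+R@np.array([.048+.055*np.sin(a),.095-.055*np.cos(a),.056])).round(4), 'top',(o+R@np.array([.048+.055*np.sin(a),.095-.055*np.cos(a),.076])).round(4))
np.save('v.npy',v)
im=w['img'].copy()
for q in proj(w,[o+R@np.array(q) for q in [(.12,.125,0),(.12,-.07,0),(-.085,-.07,0),(-.085,.125,0)]]+A): cv2.circle(im,tuple(int(x) for x in q.round()),1,(255,0,0),-1)
cv2.imwrite('pics/w1c.png',cv2.resize(im[40:240,180:410],None,fx=3,fy=3)[:,:,::-1])
E
```

```text
[ 0.59966466  0.20526804 -0.03291839  0.98799916] [-1.   0.   1.4  0.6  0.2 -0.2 -2.1  2.5 -0.5 -0.8  0.3 -0.8  0.1 -0.1
 -0.4  0.4 -0.9 -0.2 -1.2 -6.1  1.  -2.7 -0.5 -1.4  2.4 -2.6]
adapter pred px [[295.0, 129.0], [345.0, 131.0], [336.0, 222.0], [296.0, 221.0], [318.0, 171.0]]
0.99 post [0.6632 0.2679 0.1754] top [0.6548 0.2682 0.1936]
0.8 post [0.6571 0.2601 0.1727] top [0.6486 0.2604 0.1908]
0.6 post [0.6493 0.2533 0.1692] top [0.6408 0.2535 0.1873]
0.4 post [0.6404 0.2483 0.1651] top [0.6319 0.2486 0.1832]
0.2 post [0.6307 0.2454 0.1607] top [0.6223 0.2456 0.1788]
0 post [0.6208 0.2446 0.156 ] top [0.6124 0.2449 0.1742]
```

View pics/w1c.png

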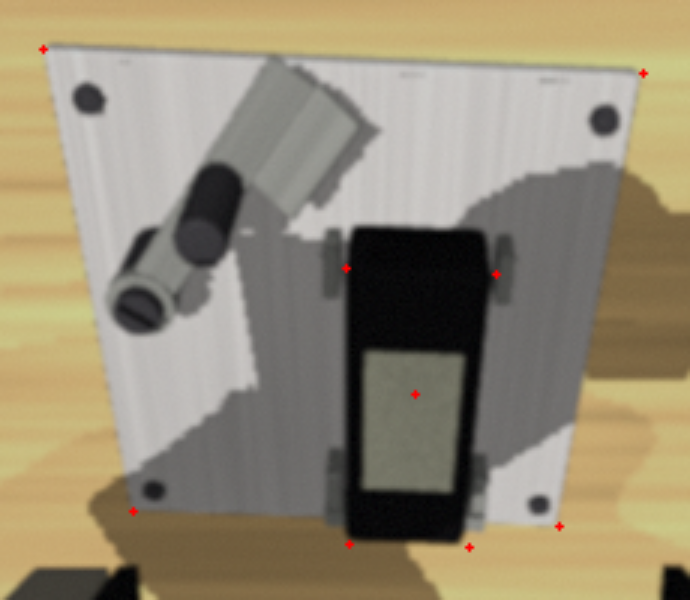

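Emit:
apply_moves([
  [[3, 2.9, 0], -0.12, 0.5],
  [[6, 5.8, -2], -0.24, 0.6],
  [[6, 5.8, -4], -0.36, 0.6],
  [[6, 5.8, -6], -0.48, 0.6],
  [[6, 5.8, -7], -0.6, 0.6],
  [[6, 5.8, -7], -0.61, 0.6],
  [[6, 5.8, -7], -0.61, 0.6],
  [[6, 5.8, -7], -0.61, 0.6],
  [[6, 5.8, -7], -0.61, 0.6],
])

```text
clock: 4.92
tool_pos: [0.6605, 0.2685, 0.2754]
orientation: [-179.9, -0.1, -34.8]
force: [-0.6, 0.1, -0.6]
opening: 0.0367
gripper_force: 0.0
```

```bash
python3 - <<'E'
from h import *
v=np.load('v.npy')
w=ctrl.snapshot('wrist')
o=ctrl.get_obs();print(o['clock'],o['tool_pos'],o['orientation'],o['opening'])
for t in ['pivot','post','adapter_mid']: print(t,[(np.round(r['at'],1).tolist(),round(r['score'],2)) for r in ctrl.spot_point(w,t)[:2]])
R=deckR(v[2]);q0=np.array([v[0],v[1],.085])
a=v[3];m=lambda z:q0+R@np.array([.048+.055*np.sin(a),.095-.055*np.cos(a),z])
print(proj(w,[m(.036),m(.056),m(.076),q0+R@np.array([.048,.095,.031])]))
im=w['img'].copy()
for q in proj(w,[m(.036),m(.056),m(.076),q0+R@np.array([.048,.095,.043])]): cv2.circle(im,tuple(int(x) for x in q.round()),2,(255,0,0),-1)
tc=o['tool_pos']
cv2.imwrite('pics/w2.png',im[:,:,::-1])
E
```

```text
4.9667 [0.66040526 0.26850544 0.27526193] [-1.79870252e+02 -5.59488606e-02 -3.48151981e+01] 0.035666023323073566
pivot [([300.5, 232.1], 0.62)]
post [([311.8, 197.4], 0.76)]
adapter_mid [([582.6, 273.2], 0.87), ([405.1, 202.4], 0.78)]
[[305.99885703 181.66364928]
 [311.62785566 196.42686993]
 [318.00446165 213.15165374]
 [302.53488121 228.95786951]]
```

View pics/w2.png

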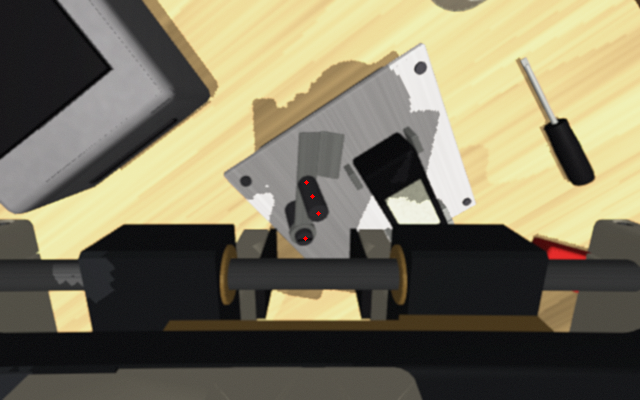

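The model overlay sits exactly on the post (306,182)–(318,213) and on the screw (302,237). I'll lower the open fingers around the post.

Emit:
apply_moves([
  [[0, 0, -3], 0, 0.6],
  [[0, 0, -6], 0, 0.6],
  [[0, 0, -8], 0, 0.6],
  [[0, 0, -8.5], 0, 0.6],
  [[0, 0, -8.5], 0, 0.6],
  [[0, 0, -8.5], 0, 0.6],
])

```text
clock: 5.62
tool_pos: [0.6607, 0.2686, 0.1899]
orientation: [-179.9, -0.1, -34.9]
force: [-0.5, 0.5, 0.9]
opening: 0.0352
gripper_force: 0.0
```

```bash
python3 - <<'E'
from h import *
v=np.load('v.npy');R=deckR(v[2]);q0=np.array([v[0],v[1],.085])
w=ctrl.get_obs();print(w['tool_pos'],w['orientation'])
P=lambda a,ext=0:q0+R@np.array([.048+.055*np.sin(a)-ext*np.cos(a),.095-.055*np.cos(a)-ext*np.sin(a),.056])+[-.0037,0,.014]
c=np.array([.660,.268,.1886])
for a in np.arange(.9,-.11,-.1): 
    print(round(a,1),((P(a)-c)*100).round(1).tolist(), round(a-.988,2))
print('ext5',((P(0,.005)-c)*100).round(2),((P(0,.010)-c)*100).round(2))
E
```

```text
[0.66071746 0.26858003 0.18990403] [-1.79941797e+02 -6.12071682e-02 -3.49053486e+01]
0.9 [-0.3, -0.4, -0.0] -0.09
0.8 [-0.7, -0.8, -0.2] -0.19
0.7 [-1.0, -1.2, -0.4] -0.29
0.6 [-1.4, -1.5, -0.5] -0.39
0.5 [-1.9, -1.7, -0.7] -0.49
0.4 [-2.3, -2.0, -1.0] -0.59
0.3 [-2.8, -2.1, -1.2] -0.69
0.2 [-3.3, -2.3, -1.4] -0.79
0.1 [-3.8, -2.3, -1.6] -0.89
0.0 [-4.3, -2.3, -1.9] -0.99
-0.1 [-4.8, -2.3, -2.1] -1.09
ext5 [-4.74 -2.33 -2.07] [-5.2  -2.31 -2.28]
```

Emit:
apply_moves([
  [[-0.3, -0.4, 0], -0.09, 0.6],
  [[-0.7, -0.8, -0.2], -0.19, 0.6],
  [[-1.0, -1.2, -0.4], -0.29, 0.6],
  [[-1.4, -1.5, -0.5], -0.39, 0.6],
  [[-1.9, -1.7, -0.7], -0.49, 0.6],
  [[-2.3, -2.0, -1.0], -0.59, 0.6],
  [[-2.8, -2.1, -1.2], -0.69, 0.6],
  [[-3.3, -2.3, -1.4], -0.79, 0.6],
  [[-3.8, -2.3, -1.6], -0.89, 0.6],
  [[-4.3, -2.3, -1.8], -0.99, 0.6],
  [[-4.8, -2.3, -2.0], -0.99, 0.6],
  [[-4.8, -2.3, -2.0], -0.99, 0.6],
  [[-4.8, -2.3, -2.0], -0.99, 0.6],
])

```text
clock: 6.7
tool_pos: [0.6134, 0.246, 0.171]
orientation: [-179.8, 0.1, -91.4]
force: [2.2, 1.4, 5.1]
opening: 0.0352
gripper_force: 2.5
```

```bash
python3 - <<'E'
from h import *
v=np.load('v.npy');R=deckR(v[2]);q0=np.array([v[0],v[1],.085])
print(ctrl.get_obs()['tool_pos'],ctrl.get_obs()['force'])
im=[]
for n in('top','scene','wrist'):
    p=ctrl.snapshot(n);r=ctrl.spot_point(p,'post');print(n,r[:1])
    print([(round(a,1),proj(p,q0+R@np.array([.048+.055*np.sin(a),.095-.055*np.cos(a),.056]))[0].round().tolist()) for a in(0,.2,.4,.6)])
    c=p['img']
    if n=='top':im.append(cv2.resize(c[90:210,190:320],(520,480),interpolation=2)[:, :260+260])
    if n=='wrist':im.append(cv2.resize(c,(768,480))[:,100:380]);
cv2.imwrite('pics/c3.png',np.hstack(im)[:,:,::-1])
E
```

```text
[0.61343247 0.24602592 0.17095426] [2.23003761 1.36934255 5.08930664]
top [{'at': [240.9, 136.5], 'score': 0.54}]
[(0, [243.0, 139.0]), (0.2, [242.0, 135.0]), (0.4, [241.0, 131.0]), (0.6, [239.0, 128.0])]
scene [{'at': [335.6, 260.4], 'score': 0.44}]
[(0, [336.0, 257.0]), (0.2, [333.0, 258.0]), (0.4, [332.0, 260.0]), (0.6, [331.0, 263.0])]
wrist [{'at': [298.7, 249.9], 'score': 0.7}]
[(0, [299.0, 246.0]), (0.2, [278.0, 251.0]), (0.4, [257.0, 261.0]), (0.6, [238.0, 275.0])]
```

View pics/c3.png

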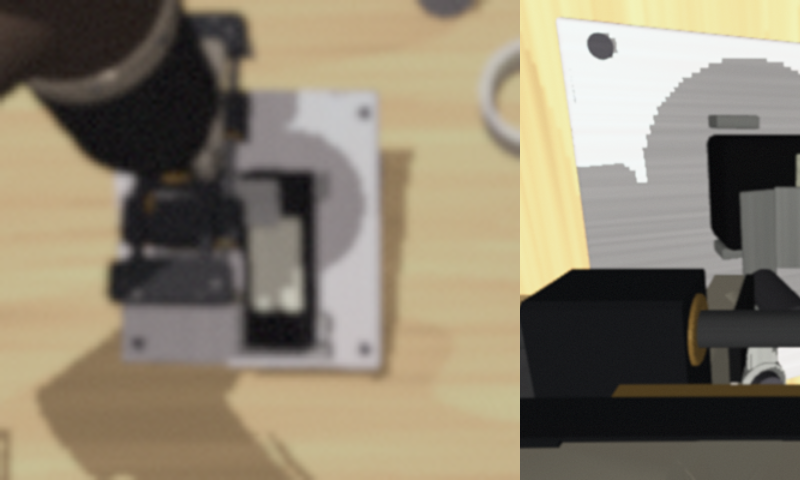

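The blade is on the adapter (left panel (265,195)) and the angle is about 0 to 0.1. The force is only 2–5 N, so I'll push a bit further to find the hard stop.

Emit:
apply_moves([
  [[-0.2, 0, -0.1], 0, 0.6],
  [[-0.4, 0, -0.2], 0, 0.6],
  [[-0.4, 0, -0.2], 0, 0.6],
])

```text
clock: 7.25
tool_pos: [0.6112, 0.246, 0.1694]
orientation: [-179.6, 0.1, -91.4]
force: [7.5, -1.6, 6.7]
opening: 0.0352
gripper_force: 4.8
```

Emit:
apply_moves([
  [[-0.2, 0, 0], 0, 0.6],
  [[-0.4, 0, 0], 0, 0.6],
  [[-0.4, 0, 0], 0, 0.6],
])

```text
clock: 7.5
tool_pos: [0.6092, 0.2462, 0.1696]
orientation: [-179.4, 0.2, -91.4]
force: [17.6, -2.4, 1.5]
opening: 0.0356
gripper_force: 7.7
```

Emit:
apply_moves([
  [[0.5, 0, 0], 0, 0.6],
  [[1.0, 0, 0], 0, 0.6],
  [[1.0, 0, 0], 0, 0.6],
  [[1.0, 0, 3], 0, 0.6],
  [[1.0, 0, 6], 0, 0.6],
  [[1.0, 0, 9], 0, 0.6],
  [[1.0, 0, 12], 0, 0.6],
  [[1.0, 0, 12], 0, 0.6],
  [[1.0, 0, 12], 0, 0.6],
])

```text
clock: 8.25
tool_pos: [0.614, 0.2458, 0.2882]
orientation: [-179.9, 0.1, -91.6]
force: [0.1, -0.9, -1.4]
opening: 0.035
gripper_force: 0.0
```

```bash
python3 - <<'E'
from h import *
v=np.load('v.npy');R=deckR(v[2]);q0=np.array([v[0],v[1],.085])
o=ctrl.get_obs();print(o['clock'],o['tool_pos'],o['force'])
p=ctrl.snapshot('wrist');print(ctrl.spot_point(p,'post')[:1],ctrl.spot_point(p,'adapter_mid'))
print([(a,proj(p,q0+R@np.array([.048+.055*np.sin(a),.095-.055*np.cos(a),.059]))[0].round().tolist()) for a in(-.1,0,.1,.2)])
im=p['img'].copy()
X=[(.065,.025,.036),(.065,-.025,.036),(-.065,-.025,.036),(-.065,.025,.036),(.048,.04,.039),(.048,.04,.079),(.048,.095,.043),(.048,-.003,.039)]
for q in proj(p,[q0+R@np.array(x) for x in X]): cv2.circle(im,tuple(int(x) for x in q.round()),2,(255,0,0),-1)
cv2.imwrite('pics/w4.png',im[:,:,::-1])
E
```

```text
8.25 [0.61397066 0.24576296 0.2882385 ] [ 0.13965246 -0.87395463 -1.36913318]
[{'at': [306.3, 191.7], 'score': 0.69}] [{'at': [336.3, 136.1], 'score': 0.55}]
[(-0.1, [312.0, 188.0]), (0, [306.0, 188.0]), (0.1, [300.0, 189.0]), (0.2, [294.0, 191.0])]
```

View pics/w4.png

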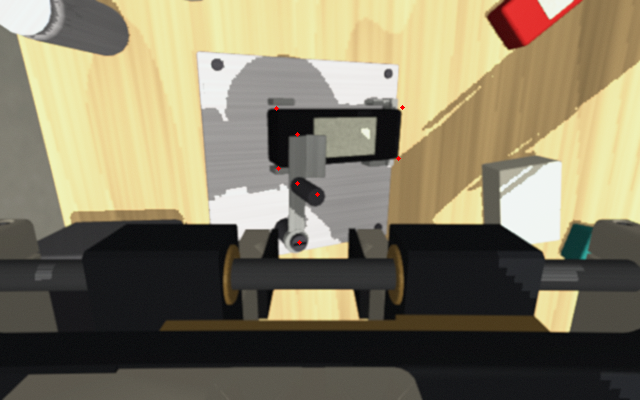

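The clip lies at 0 with the blade on the adapter ((305,150)), the post matches the model at (306,190), and the adapter is seated. I'll wait well over two seconds.

Emit:
apply_moves([
  [[0, 0, 0], 0, 0.6],
  [[0, 0, 0], 0, 0.6],
  [[0, 0, 0], 0, 0.6],
  [[0, 0, 0], 0, 0.6],
  [[0, 0, 0], 0, 0.6],
  [[0, 0, 0], 0, 0.6],
  [[0, 0, 0], 0, 0.6],
  [[0, 0, 0], 0, 0.6],
  [[0, 0, 0], 0, 0.6],
  [[0, 0, 0], 0, 0.6],
  [[0, 0, 0], 0, 0.6],
  [[0, 0, 0], 0, 0.6],
  [[0, 0, 0], 0, 0.6],
  [[0, 0, 0], 0, 0.6],
  [[0, 0, 0], 0, 0.6],
  [[0, 0, 0], 0, 0.6],
  [[0, 0, 0], 0, 0.6],
  [[0, 0, 0], 0, 0.6],
  [[0, 0, 0], 0, 0.6],
  [[0, 0, 0], 0, 0.6],
])

```text
clock: 10.07
tool_pos: [0.614, 0.2453, 0.2866]
orientation: [-180.0, -0.0, -91.7]
force: [-0.3, 0.2, 0.9]
opening: 0.0352
gripper_force: 0.0
```

Emit:
apply_moves([
  [[0, 0, 0], 0, 0.6],
  [[0, 0, 0], 0, 0.6],
  [[0, 0, 0], 0, 0.6],
  [[0, 0, 0], 0, 0.6],
  [[0, 0, 0], 0, 0.6],
  [[0, 0, 0], 0, 0.6],
  [[0, 0, 0], 0, 0.6],
  [[0, 0, 0], 0, 0.6],
  [[0, 0, 0], 0, 0.6],
  [[0, 0, 0], 0, 0.6],
  [[0, 0, 0], 0, 0.6],
  [[0, 0, 0], 0, 0.6],
])

```text
clock: 11.07
tool_pos: [0.614, 0.2453, 0.2866]
orientation: [180.0, -0.0, -91.7]
force: [-0.5, -0.4, 0.3]
opening: 0.035
gripper_force: 0.0
```

```bash
python3 - <<'E'
from h import *
v=np.load('v.npy');R=deckR(v[2]);q0=np.array([v[0],v[1],.085])
P=lambda a,ext=0:q0+R@np.array([.048+.055*np.sin(a)-ext*np.cos(a),.095-.055*np.cos(a)-ext*np.sin(a),.056])+[-.0037,0,.014]
c=np.array([.614,.245,.2866]);print(ctrl.get_obs()['tool_pos'])
for a in np.arange(0,1.55,.1): print(round(a,1),((P(a,-.004)-c)*100).round(1).tolist())
E
```

```text
[0.6140058  0.24533571 0.28655649]
0.0 [0.7, -0.1, -11.5]
0.1 [1.2, -0.0, -11.3]
0.2 [1.7, 0.1, -11.0]
0.3 [2.1, 0.3, -10.8]
0.4 [2.6, 0.5, -10.6]
0.5 [3.0, 0.7, -10.4]
0.6 [3.5, 1.0, -10.2]
0.7 [3.8, 1.4, -10.0]
0.8 [4.2, 1.8, -9.9]
0.9 [4.5, 2.2, -9.7]
1.0 [4.8, 2.7, -9.6]
1.1 [5.0, 3.2, -9.5]
1.2 [5.2, 3.7, -9.4]
1.3 [5.4, 4.2, -9.4]
1.4 [5.4, 4.8, -9.3]
1.5 [5.5, 5.3, -9.3]
```

Emit:
apply_moves([
  [[0, 0, -4], 0, 0.6],
  [[0, 0, -8], 0, 0.6],
  [[0, 0, -11.3], 0, 0.6],
  [[0, 0, -11.3], 0, 0.6],
  [[0.7, 0, -11.3], 0, 0.6],
  [[1.2, 0, -11.2], 0.1, 0.6],
  [[1.7, 0.1, -11.0], 0.2, 0.6],
  [[2.1, 0.3, -10.8], 0.3, 0.6],
  [[2.6, 0.5, -10.6], 0.4, 0.6],
  [[3.0, 0.7, -10.4], 0.5, 0.6],
  [[3.5, 1.0, -10.2], 0.6, 0.6],
  [[3.8, 1.4, -10.0], 0.7, 0.6],
  [[4.2, 1.8, -9.9], 0.8, 0.6],
  [[4.5, 2.2, -9.7], 0.9, 0.6],
  [[4.8, 2.7, -9.6], 1.0, 0.6],
  [[5.0, 3.2, -9.5], 1.1, 0.6],
  [[5.2, 3.7, -9.4], 1.2, 0.6],
  [[5.4, 4.2, -9.4], 1.3, 0.6],
  [[5.4, 4.2, -9.4], 1.3, 0.6],
  [[5.4, 4.2, -9.4], 1.3, 0.6],
])

```text
clock: 12.73
tool_pos: [0.6685, 0.2876, 0.1936]
orientation: [-180.0, -0.0, -17.3]
force: [-0.7, 0.1, 0.9]
opening: 0.035
gripper_force: 0.0
```

Emit:
apply_moves([
  [[-0.2, -0.2, 0], 0, 0.6],
  [[-0.2, -0.2, 4], 0, 0.6],
  [[-0.2, -0.2, 8], 0, 0.6],
  [[-0.2, -0.2, 12], 0, 0.6],
  [[-3, -4, 13], 0.1, 0.2],
  [[-6, -8, 13], 0.2, 0.1],
  [[-7.5, -8, 13], 0.27, 0.1],
  [[-7.5, -8, 13], 0.27, 0.1],
  [[-7.5, -8, 13], 0.27, 0.1],
  [[-7.5, -8, 13], 0.27, 0.1],
])

```text
clock: 13.57
tool_pos: [0.5931, 0.2073, 0.3233]
orientation: [-180.0, -0.1, -1.8]
force: [-0.8, 0.1, -0.9]
opening: 0.0698
gripper_force: 0.0
```

```bash
python3 - <<'E'
from h import *
v=np.load('v.npy');R=deckR(v[2]);q0=np.array([v[0],v[1],.085])
o=ctrl.get_obs();print(o['clock'],o['tool_pos'],o['orientation'])
p=ctrl.snapshot('wrist');print(ctrl.spot_point(p,'post')[:1],ctrl.spot_point(p,'adapter_mid'))
print([(a,proj(p,q0+R@np.array([.048+.055*np.sin(a),.095-.055*np.cos(a),.056]))[0].round().tolist()) for a in(.9,1.1,1.2,1.3,1.4)])
im=p['img'].copy()
X=[(.065,.025,.036),(.065,-.025,.036),(-.065,-.025,.036),(-.065,.025,.036),(0,0,.018)]
for q in proj(p,[q0+R@np.array(x) for x in X]): print(q.round(1));cv2.circle(im,tuple(int(x) for x in q.round()),1,(255,0,0),-1)
a=cv2.resize(im[30:240,180:420],None,fx=2,fy=2)
t=ctrl.snapshot('top');print(t['img'].shape)
b=cv2.resize(t['img'][110:215,350:460],(440,420),interpolation=2)
b=b[:420,:]
cv2.imwrite('pics/c5.png',np.hstack([a[:420],b[:,:320]])[:,:,::-1])
s=ctrl.snapshot('scene')
for n,q in(('carton',t),('slot',t),('carton',s),('slot',s)): print(n,[(r['at'],round(r['score'],2),atz(q,r['at'],.005 if n=='slot' else 0).round(3)) for r in ctrl.spot_point(q,n)[:1]])
E
```

```text
13.5667 [0.59311349 0.20726829 0.32331161] [-1.79952428e+02 -6.01028040e-02 -1.83874709e+00]
[{'at': [220.9, 101.2], 'score': 0.95}] [{'at': [315.3, 172.3], 'score': 0.88}, {'at': [414.3, 314.3], 'score': 0.86}]
[(0.9, [243.0, 108.0]), (1.1, [231.0, 102.0]), (1.2, [224.0, 99.0]), (1.3, [217.0, 97.0]), (1.4, [211.0, 96.0])]
[288.3 124.5]
[341.6 124.6]
[335.6 222.5]
[293.6 222.5]
[314.7 169.3]
(400, 640, 3)
carton [([403.7, 160.5], 0.73, array([ 0.597, -0.235,  0.   ]))]
slot [([415.0, 158.4], 0.82, array([ 0.602, -0.27 ,  0.005]))]
carton [([237.7, 199.0], 0.95, array([ 0.584, -0.22 ,  0.   ]))]
slot [([226.4, 196.1], 0.72, array([ 0.604, -0.253,  0.005]))]
```

View pics/c5.png

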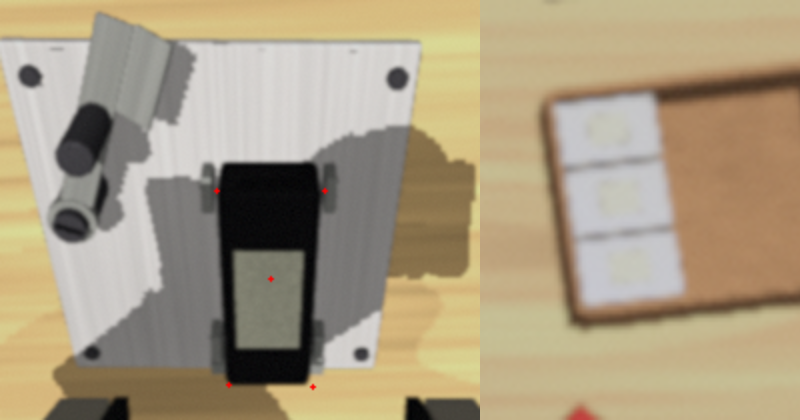

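Clear: the clip is at about 1.2 rad and the adapter is still in its seat. I'll grasp it by its open long sides.

Emit:
apply_moves([
  [[-0.1, -0.2, -4], 0, 0.1],
  [[-0.1, -0.2, -8], 0, 0.1],
  [[-0.1, -0.2, -12], 0, 0.1],
  [[-0.1, -0.2, -16], 0, 0.1],
  [[-0.1, -0.2, -18], 0, 0.1],
  [[-0.1, -0.2, -20], 0, 0.1],
  [[-0.1, -0.2, -21.3], 0, 0.1],
  [[-0.1, -0.2, -21.3], 0, 0.1],
  [[-0.1, -0.2, -21.3], 0, 0.1],
  [[-0.1, -0.2, -21.3], 0, 0.3],
  [[-0.1, -0.2, -21.3], 0, 0.5],
  [[-0.1, -0.2, -21.3], 0, 1],
  [[-0.1, -0.2, -21.3], 0, 1],
  [[-0.1, -0.2, -21.3], 0, 1],
  [[-0.1, -0.2, -21.3], 0, 1],
  [[-0.1, -0.2, -21.3], 0, 1],
])

```text
clock: 15.35
tool_pos: [0.5924, 0.2058, 0.1104]
orientation: [-179.9, -0.1, -1.7]
force: [-1.7, 1.4, 6.1]
opening: 0.0496
gripper_force: 30.0
```

Emit:
apply_moves([
  [[0, 0, 1], 0, 1],
  [[0, 0, 3], 0, 1],
  [[0, 0, 6], 0, 1],
  [[0, 0, 10], 0, 1],
  [[0, 0, 14], 0, 1],
  [[0, 0, 18], 0, 1],
  [[0, -3, 20], 0, 1],
  [[0, -7, 20], 0, 1],
  [[0, -11, 20], 0.05, 1],
  [[0, -15, 20], 0.12, 1],
  [[0, -19, 20], 0.12, 1],
  [[0, -23, 20], 0.12, 1],
  [[0, -27, 20], 0.12, 1],
  [[0, -31, 20], 0.12, 1],
  [[0, -35, 20], 0.12, 1],
  [[0, -39, 20], 0.12, 1],
  [[0, -43, 20], 0.12, 1],
  [[0, -45, 20], 0.12, 1],
  [[0, -45, 20], 0.12, 1],
  [[0, -45, 20], 0.12, 1],
])

```text
clock: 17.02
tool_pos: [0.5909, -0.246, 0.3086]
orientation: [-179.9, 0.1, 5.0]
force: [-0.7, -0.1, -3.9]
opening: 0.0498
gripper_force: 30.0
```

```bash
python3 - <<'E'
from h import *
p=ctrl.snapshot('wrist')
o=ctrl.get_obs();print(o['clock'],o['tool_pos'],o['orientation'],o['force'],o['opening'])
for n,z in(('slot',.005),('carton',0)): print(n,[(r['at'],round(r['score'],2),atz(p,r['at'],z).round(3)) for r in ctrl.spot_point(p,n)[:1]])
save(p,'w6')
E
```

```text
17.0667 [ 0.59122644 -0.24495811  0.3089081 ] [-1.79952468e+02  1.00002066e-01  5.08176443e+00] [-0.10627795  0.81726981 -3.09238463] 0.04985980168042982
slot []
carton [([311.8, 256.5], 0.42, array([ 0.442, -0.257,  0.   ]))]
```

View pics/w6.png

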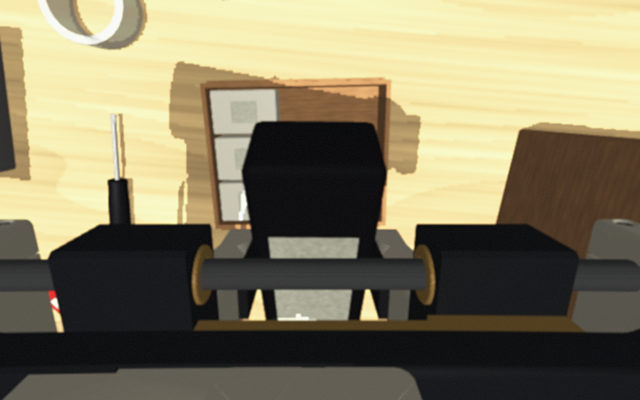

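The adapter is held, hanging at its tilt. The carton's rim corners are at (202,84), (391,80) and (215,229), and the white boxes are on the left. Next I'll fit the carton pose.

```bash
python3 - <<'E'
from h import *
from scipy.optimize import least_squares
w=ctrl.snapshot('wrist');t=ctrl.snapshot('top')
C=[(w,(202,84),(.087,.107,.055)),(w,(391,80),(.087,-.107,.055)),(w,(215,229),(-.087,.107,.055)),
(t,(366,134),(.087,.107,.055)),(t,(437,128),(.087,-.107,.055)),(t,(442,183),(-.087,-.107,.055)),(t,(374,192),(-.087,.107,.055)),(w,(278,89),(.082,.024,.047))]
def X(v,q):
    c,s=np.cos(v[2]),np.sin(v[2]);return np.array([v[0]+c*q[0]-s*q[1],v[1]+s*q[0]+c*q[1],q[2]])
f=lambda v:np.concatenate([proj(p,X(v,q))[0]-uv for p,uv,q in C])
r=least_squares(f,[.6,-.23,.08],loss='soft_l1');print(r.x,r.fun.round(1).tolist());v=r.x
print('slot',X(v,(0,-.039,0)),'target tcp for adapter centred',X(v,(.004,-.039,0)))
o=ctrl.get_obs();print(o['tool_pos'],o['orientation'])
# adapter tilt: predicted corners if tilt 25
T=o['tool_pos'];yaw=np.radians(o['orientation'][2]);
for tilt in (20,25,30):
    a=np.radians(tilt);c,s=np.cos(yaw),np.sin(yaw)
    R=np.array([[c,-s,0],[s,c,0],[0,0,1]])@np.array([[np.cos(a),0,-np.sin(a)],[0,1,0],[np.sin(a),0,np.cos(a)]])
    print(tilt,proj(w,[T+[0,0,.002]+R@(np.array(q)-[.0042,0,.0091]) for q in((.065,.025,-.018),(.065,-.025,-.018),(.065,.025,.018),(.065,-.025,.018))]).round().tolist())
E
```

```text
[ 0.59301982 -0.2264794   0.09693104] [-0.2, 0.2, 1.6, 3.0, 0.1, 0.3, -0.1, -0.7, -1.6, -2.0, 2.9, -1.9, -0.6, -3.4, -1.2, -0.1]
slot [ 0.59679421 -0.26529633  0.        ] target tcp for adapter centred [ 0.60077544 -0.26490921  0.        ]
[ 0.59203618 -0.24355544  0.30970783] [-1.79989627e+02  1.41183930e-03  5.24815241e+00]
20 [[252.0, 112.0], [372.0, 112.0], [236.0, 154.0], [387.0, 154.0]]
25 [[249.0, 112.0], [374.0, 112.0], [233.0, 164.0], [390.0, 164.0]]
30 [[247.0, 114.0], [377.0, 113.0], [231.0, 177.0], [392.0, 177.0]]
```

Emit:
apply_moves([
  [[0.9, -2, 0], 0.005, 1],
  [[0.9, -2, -4], 0.005, 1],
  [[0.9, -2, -8], 0.005, 1],
  [[0.9, -2, -12], 0.005, 1],
  [[0.9, -2, -16], 0.005, 1],
  [[0.9, -2, -19], 0.005, 1],
  [[0.9, -2, -22], 0.005, 1],
  [[0.9, -2, -23.5], 0.005, 1],
  [[0.9, -2, -23.5], 0.005, 1],
  [[0.9, -2, -23.5], 0.005, 1],
  [[0.9, -2, -23.5], 0.005, 1],
])

```text
clock: 18.18
tool_pos: [0.6024, -0.2644, 0.0763]
orientation: [179.9, -0.1, 5.5]
force: [0.9, -0.7, -3.0]
opening: 0.0496
gripper_force: 30.0
```

Emit:
apply_moves([
  [[0, 0, -0.5], 0, 1],
  [[0, 0, -1], 0, 1],
  [[0, 0, -1.4], 0, 1],
  [[0, 0, -1.8], 0, 1],
  [[0, 0, -2.2], 0, 1],
  [[0, 0, -2.6], 0, 1],
  [[0, 0, -3], 0, 1],
  [[0, 0, -3], 0, 1],
  [[0, 0, -3], 0, 1],
])

```text
clock: 18.93
tool_pos: [0.6046, -0.2651, 0.0467]
orientation: [179.9, -0.4, 5.5]
force: [4.3, -0.8, 5.5]
opening: 0.0498
gripper_force: 30.0
```

The low end has touched and the adapter is rotating flat at low force. I'll continue.

Emit:
apply_moves([
  [[0, 0, -0.3], 0, 1],
  [[0, 0, -0.6], 0, 1],
  [[0, 0, -0.9], 0, 1],
  [[0, 0, -1.2], 0, 1],
  [[0, 0, -1.2], 0, 1],
])

```text
clock: 19.35
tool_pos: [0.6037, -0.2651, 0.034]
orientation: [179.9, -0.3, 5.5]
force: [4.4, -0.5, 3.2]
opening: 0.0497
gripper_force: 30.0
```

Emit:
apply_moves([
  [[0, 0, -0.2], 0, 1],
  [[0, 0, -0.4], 0, 1],
  [[0, 0, -0.4], 0, 1],
  [[0, 0, -0.4], 0, 1],
])

```text
clock: 19.68
tool_pos: [0.6032, -0.2651, 0.03]
orientation: [179.9, -0.2, 5.5]
force: [5.3, 0.3, 4.9]
opening: 0.0498
gripper_force: 30.0
```

Emit:
apply_moves([
  [[0, 0, -0.15], 0, 1],
  [[0, 0, -0.3], 0, 1],
  [[0, 0, -0.3], 0, 1],
])

```text
clock: 19.93
tool_pos: [0.6033, -0.2651, 0.0299]
orientation: [179.9, -0.3, 5.5]
force: [-3.7, 3.9, 27.1]
opening: 0.05
gripper_force: 30.0
```

```bash
python3 - <<'E'
from h import *
o=ctrl.get_obs();print(o['tool_pos'],o['force'],o['moment'])
p=ctrl.snapshot('wrist');s=ctrl.snapshot('scene')
cv2.imwrite('pics/c7.png',np.hstack([p['img'][60:360,160:480],cv2.resize(s['img'][150:240,180:285],(350,300),interpolation=2)])[:,:,::-1])
E
```

```text
[ 0.60327187 -0.26511823  0.02990105] [-3.69369588  3.94036945 27.14037143] [ 1.91606747  1.08554476 -0.12107863]
```

View pics/c7.png

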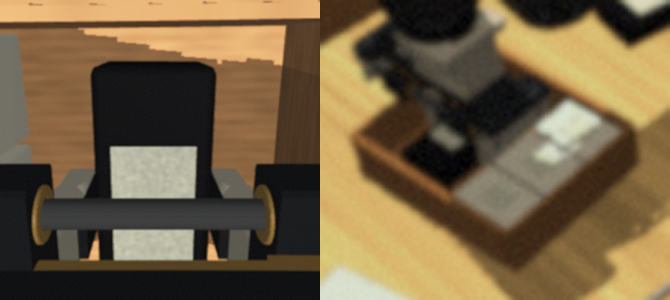

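The adapter lies flat on the floor: the force jumped to 27 N at the predicted height, and the view shows it level between the walls. I'll unload, open a little, and lift.

Emit:
apply_moves([
  [[0, 0, 0.2], 0, 1],
  [[0, 0, 0.3], 0, 1],
  [[0, 0, 0.3], 0, 0.4],
  [[0, 0, 0.3], 0, 0.32],
  [[0, 0, 0.3], 0, 0.32],
  [[0, 0, 0.3], 0, 0.32],
  [[0, 0, 0.3], 0, 0.32],
  [[0, 0, 0.3], 0, 0.32],
  [[0, 0, 1.5], 0, 0.32],
  [[0, 0, 4], 0, 0.32],
  [[0, 0, 8], 0, 0.32],
  [[0, 0, 12], 0, 0.32],
  [[0, 0, 16], 0, 0.32],
  [[-4, 0, 20], 0, 0.32],
  [[-8, 0, 22], 0, 0.32],
  [[-8, 0, 22], 0, 0.32],
  [[-8, 0, 22], 0, 0.32],
  [[-8, 0, 22], 0, 0.32],
])

```text
clock: 21.53
tool_pos: [0.5207, -0.2648, 0.2479]
orientation: [180.0, -0.2, 5.4]
force: [-0.7, -0.8, -0.4]
opening: 0.06
gripper_force: 0.0
```

```bash
python3 - <<'E'
from h import *
p=ctrl.snapshot('wrist');t=ctrl.snapshot('top')
print(ctrl.get_obs()['clock'],[(r['at'],atz(p,r['at'],.023).round(3)) for r in ctrl.spot_point(p,'adapter_mid')[:1]])
for q in ['driver','tape','whitebox_a','brick','post']: print(q,[np.round(r['at']).tolist() for r in ctrl.spot_point(t,q)[:1]])
cv2.imwrite('pics/c8.png',np.hstack([p['img'][20:320,130:530],cv2.resize(t['img'][90:260,180:380],(353,300),interpolation=2)])[:,:,::-1])
E
```

```text
21.6333 [([320.8, 97.6], array([ 0.597, -0.266,  0.023]))]
driver [[224.0, 136.0]]
tape [[323.0, 118.0]]
whitebox_a [[230.0, 237.0]]
brick [[429.0, 242.0]]
post [[230.0, 118.0]]
```

View pics/c8.png

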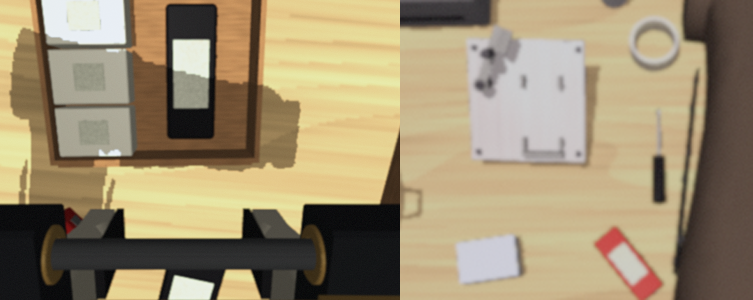

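The adapter lies flat in the empty place at (190,70), measured at (0.597, -0.266) against a slot centre of (0.597, -0.265). The clip is clear, and the driver, tape and white box haven't moved.

```bash
python3 -c "
from plant import ctrl
print(ctrl.close_job())"
```

```text
the job is handed in; nothing more can be done
None
```

I tested the adapter under the clip (fully on and released for over 2 s), swung the clip clear to about 1.2 rad, laid the adapter flat in the carton's empty place, and handed the job in at about 22 s; no verdict was returned.

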